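Put the chasing hammer away in its fitted case

ROBOT

A 6-joint arm with a two-finger parallel gripper is mounted at the origin on the work surface. World frame = base frame: x ahead of the robot, y to its left, z up, the work surface at z = 0. Lengths are in m, angles in rad, forces in N, time in s.
With the tool pointing down it reaches from about 0.3 to 0.775 m from the base axis. Payload 14.6 kg.
Tool frame: the origin (TCP) lies on the centre line of the jaws, within the pads' length; the fingertips stand 25 mm ahead of it and the grasp point (between the pads) lies 6 mm ahead of it (ctrl.tip_reach is the distance from the TCP to the fingertips, in m); z points along the fingers, y is the line along which they close (so a half turn about z gives the same grasp; the last joint's range is limited). The gripper opens to 94 mm and grips with 3 to 60 N. Pads are 16 mm wide; open, the fingers measure 119 mm over their backs; the gripper's body (75 mm by 177 mm) begins 78 mm behind the grasp point.
Start: joints at [-1.292, 0.3, 1.521, -0, 1.321, -0.067], TCP at [0.186, -0.517, 0.23] pointing down, gripper open.
Joint ranges: [-3.03, 3.03], [-0.79, 2.21], [0.23, 2.52], [-1.04, 4.18], [0, 3.07], [-2.55, 2.55]. Speed limits (rad/s): [2.22, 2.22, 2.57, 3.14, 3.14, 3.14].

INTERFACE

Orientations are given as [roll, pitch, yaw] about the fixed x, y, z axes, in that order (R = Rz(yaw) Ry(pitch) Rx(roll)).
In Python, from station import ctrl gives the robot as it stands. The module is installed in compiled form; this text tells all that it offers.
- The arm moves only by the tool apply_moves, never from a script. Its argument "deltas" is a list of rows, each a list of 7 numbers: the closure in counts, from 0 (fully open) to 255 (shut), then the shift along the world's x, y, z in cm, then the turn, a rotation vector about the world's x, y, z in rad. In form: [[jaw, tx, ty, tz, ax, ay, az], ...]. A call has 1 to 10 rows; each row shifts and turns the commanded pose from where the row before left it; what a row does not reach is not made up. A row lasts 1/10 s, in which the tool goes at most 50 mm and 8.59 degrees, less where a joint would pass 70% of its speed; a pose out of reach is approached as far as the arm can. A call with a gripper value outside its range is refused whole. The fingers move at their own pace and stop on an object; "grip_force" is the grip in N (left out, the last holds). Time passes only in rows, so rows that do not move let the fingers close. It gives the time, the measured TCP pose, the force, the opening and the grip force at its end, in the units of the state.
- ctrl.get_obs(): the state, without advancing time (a new reading comes with each control period).
- ctrl.camera(name): name is "scene" or "top" or "wrist"; returns a dict with "img" (480x640x3 uint8, red, green, blue), "K" (3x3 intrinsics, pixels), "k1" (the pictures are not rectified: a ray, as slopes to the right and down, at radius r is drawn at 1 + k1 r^2 times it, then the intrinsics apply), "pose" (4x4, takes a point from camera to world coordinates); the wrist camera has in their place "hand_eye" (4x4, takes a point from camera to tool coordinates, whose origin is the TCP and whose axes are the flange's). Camera axes: x right, y up, looking along -z (the intrinsics and any distortion apply to the point x, -y, -z); pixel columns grow to the right and rows downward; lengths in m; the calibration is good to about 2 mm. A picture is of the moment at which its call begins: read the wrist's pose just before it. There is no depth.
- ctrl.hand_in(): hands the job in; it is judged then, once.
The state is a dict: "time_s": time; "qpos": joint angles; "joint_vel": joint speeds; "tau": joint torques, N m; "ee_pos": TCP position; "eef_rot": TCP orientation; "force": force on the tool from outside, world axes, zero at the start; "moment": the same for the moment, N m; "grip_width": finger opening in m; "grip_force": force on a finger pad.
Only numpy, scipy, OpenCV 4.12 (cv2) and the standard library are available. Lean on these libraries where they do the work, as an engineer would, in place of code of your own. Each camera call takes 0.05 s, during which the arm holds its last target. There are 200 camera calls.

TASK

On the engraver's bench, lift the steel paddle handle of the wooden hammer case to free its latch and swing the lid fully open, so that it stays open. Then draw the chasing hammer out of the low rack by its exposed butt, put it down flat on open bench and let go, take it again by the slim neck, and lay it gently, without dropping it, fully home in its nest. Leave the lid open and everything else where it stands.

Things in the scene. Friction and masses are not known exactly. Their poses are not given: they have to be found in the camera images.
- nest (a point): Where the hammer's neck centre lies when home, axes matching the hammer's; 24 mm above the bench. T-shaped cavity, some 3 mm slack each side, floor 10 mm and rim 42 mm above the bench: head pocket x +43..+77, y +-43; finger well round the neck x -30..+43, y +-50 (the only room for fingers); narrow butt groove x -118..-30, y +-17. The hammer's top ends 4 mm below the rim.
- case: Fixed dark wooden hammer case, 224 (x) x 124 (y) x 42 mm high, lid 8 mm more. Origin on the bench under its centre; the nest lies 20 mm to +x. x: along the nest to its head end (away from the robot, more or less), y: towards the lid hinge (robot's left), z up. Latch and paddle on the -y face.
- lid_hinge (a point): Middle of the lid's hinge line, 44 mm above the bench, over the case's +y edge, 62 mm from its middle. The hinge runs along the case's x. This frame turns with the lid.
- lid (a joint): Lid angle, rad: 0 shut, 1.9 fully open (stop); the latch edge rises. Friction lets it stay where left between about 1.3 and 1.75; beyond that it falls fully open, below it falls shut.
- paddle_bar (a point): Middle of the paddle handle's bar: round steel, 10 mm thick, along the case's x, 70 mm free between its two arms, 42 mm gap to the lid's latch edge, about 54 mm above the bench when shut. Pinch it from above, fingers closing along the case's y; it may turn between them. 178 mm from the lid hinge line, 48 mm from the paddle's pivot, which is on the lid 130 mm from the lid hinge.
- paddle (a joint): Paddle angle relative to the lid, rad: 0 at rest, 0.7 stop. Lifting the bar raises it against a light spring; above about 0.3 the hidden pawl is clear of its keeper, and lifting on swings the lid about its hinge.
- hammer_neck (a point): Chasing hammer's neck centre, 14 mm up when it lies flat. x: along the handle to the head, y: along the head, z up. 189 mm long, about 180 g, balance point x +30. Steel head 80 mm (y) x 28 x 28 at x +60. Neck flat-sided, 14 mm wide (y), 16 high, x -46..+46. Butt: wooden block 28 x 28 mm, x -115..-45. At the start only the butt sticks out of the rack, to the robot.
- hammer_butt (a point): Point in the hammer's square butt good for the first grip: 85 mm from the neck centre towards the butt end, half-way up; same axes as the neck. The mallet in the other bay shows a thin round stick instead.
- hammer: The same hammer: origin on its underside below the neck centre, same axes.
- rack: Fixed low wooden rack, origin under its centre on the bench, front to -x. Deck 150 (x) x 260 (y) mm, underside 42 mm and top 52 mm above the bench, carried by 10 mm walls at y -125, 0 and +125, open to the front and back: two bays 115 mm wide, 42 mm high. A jar and a bottle stand on its back half.
- mallet_c (a point): Bystander: wooden mallet in the other bay, 183 mm long: stick 16 mm round, 18 mm above the bench, head 36 mm round, 70 mm wide. Site at mid stick, x to the head.
- jar_c (a point): Bystander: jar 52 mm across, 70 mm high, on the rack; its centre.
- flask_c (a point): Bystander: bottle 44 mm across, 110 mm high, on the rack; its centre.
- tape_c (a point): Bystander: roll of clear tape lying flat, 90 mm across, 45 mm high; its centre.
- tin_c (a point): Bystander: steel tin 110 (x) x 70 (y) x 45 mm high; its centre.
- weight_c (a point): Bystander: brass weight 64 mm across, 82 mm high; its centre.
- tsuba_c (a point): Bystander: flat copper disc (a sword guard being engraved) 80 mm across, 6 mm thick, with a small hole; its centre.
- tray_c (a point): Bystander: wooden tray of gravers 160 (x) x 100 (y) x 30 mm high; its centre.
There are look-alikes about, which are no part of the job. Leave any pink look-alike of the hammer alone.

How it is judged:
On the way, in this order (a step that is already met when the one before it is completed fails the run):
1. the lid is swung open past 1.45 rad (value of joint lid above 1.45 rad), for 0.2 s.
2. the hammer is out of the rack (neck centre over 160 mm from the rack's centre), lying flat on the bench, not over the case, and let go (horizontal distance between hammer_neck and rack above 0.16 m and horizontal distance between hammer_neck and case above 0.12 m and height (world z) of hammer_neck below 0.018 m and angle between hammer_neck's own z axis and vertical below 0.05 rad and linear speed of hammer below 0.03 m/s and contact force between the fingers and hammer below 0.1 N), for 0.2 s.
At the end, for the whole second after the job is handed in: The hammer lies at rest in its nest, neck centre within 5 mm of the nest centre sideways and 3 mm in height (4 mm below), level and in line within 0.05 rad, let go; the lid stays open past 1.45 rad (horizontal distance between hammer_neck and nest below 0.005 m and z of hammer_neck in the frame of nest between -0.004 and 0.003 m and angle between the x axis of hammer and the x axis of case, either way round below 0.05 rad and angle between hammer_neck's own z axis and vertical below 0.05 rad and value of joint lid above 1.45 rad and linear speed of hammer below 0.02 m/s and velocity of joint lid below 0.05 rad/s); the robot touches nothing.
It fails at once if a bystander (jar, bottle, tape roll, tin, weight, tray, copper disc, mallet) is shifted more than 30 mm or toppled (distance of any of jar_c, flask_c, tape_c, tin_c, weight_c, tray_c, tsuba_c, mallet_c from where it was at the start of the episode above 0.03 m).
It fails at once if the hammer is dropped into the case (falling freely, not held, more than 8 mm above home) (horizontal distance between hammer_neck and nest below 0.03 m and z of hammer_neck in the frame of nest above 0.008 m and contact force between the fingers and hammer below 0.05 N and linear speed of hammer above 0.25 m/s).
It also fails if it takes over 64 s, if anything falls off the work surface, if the arm or the gripper's body presses on something with over 40 N, if the wrist force passes 120 N, or if a joint passes its speed limit or range.

## Working session

There is one attempt and no reset: what is moved stays moved. The work goes in short steps, Python scripts to look and compute and a tool call to move; the robot and the scene stay as the last step left them, time stands still between calls to the robot, and variables do not carry over. Pictures are saved under pics/ and viewed, at most 10 in all, crops included, and the job is handed in when it is done.

Besides the shell and the picture viewer there is one more tool, called after ">>>" in YAML: its name, and indented under it one key for each argument. apply_moves: Moves the arm, as the interface text tells. Its arguments: {"type":"object","properties":{"deltas":{"type":"array"},"grip_force":{"type":"number"}},"required":["deltas"]}

```bash
mkdir -p pics; cat > h.py <<'E'
import numpy as np, cv2, pickle
from station import ctrl
from scipy.spatial.transform import Rotation as R
def snap(name, tag):
    o=ctrl.get_obs(); c=ctrl.camera(name)
    if 'pose' not in c:
        T=np.eye(4); T[:3,:3]=R.from_euler('xyz',o['eef_rot']).as_matrix(); T[:3,3]=o['ee_pos']; c['pose']=T@c['hand_eye']
    pickle.dump(c,open(f'pics/{tag}.pkl','wb'))
    cv2.imwrite(f'pics/{tag}.png',c['img'][:,:,::-1]); return c
def load(tag): return pickle.load(open(f'pics/{tag}.pkl','rb'))
def ray(c,u,v):
    K=c['K']; d=np.array([(u-K[0,2])/K[0,0],(v-K[1,2])/K[1,1]]); s=d.copy()
    for _ in range(30): s=d/(1+c['k1']*(s@s))
    T=c['pose']; return T[:3,3], T[:3,:3]@np.array([s[0],-s[1],-1])
def atz(c,u,v,z):
    o,d=ray(c,u,v); return o+d*(z-o[2])/d[2]
def proj(c,p):
    T=c['pose']; q=T[:3,:3].T@(np.asarray(p,float)-T[:3,3]); s=np.array([q[0],-q[1]])/-q[2]
    s=s*(1+c['k1']*(s@s)); K=c['K']; return np.array([K[0,0]*s[0]+K[0,2],K[1,1]*s[1]+K[1,2]])
def crop(tag,u0,v0,u1,v1,f,out):
    im=load(tag)['img'][v0:v1,u0:u1,::-1]; cv2.imwrite(f'pics/{out}.png',cv2.resize(im,None,fx=f,fy=f,interpolation=cv2.INTER_CUBIC))
E
python3 - <<'E'
from h import *
for n in ('top','scene'):
    c=snap(n,n+'0'); print(c['K'],c['k1'],c['pose'].round(3))
im=np.vstack
print(ctrl.get_obs(), ctrl.tip_reach)
E
```

```text
[[493.22582594   0.         321.90649959]
 [  0.         493.22582594 238.49478074]
 [  0.           0.           1.        ]] 0.042509824011066094 [[-0.002  0.997 -0.075  0.421]
 [-1.    -0.003 -0.004 -0.072]
 [-0.005  0.075  0.997  1.111]
 [ 0.     0.     0.     1.   ]]
[[564.42226205   0.         314.82421819]
 [  0.         564.42226205 242.50730668]
 [  0.           0.           1.        ]] -0.11683542483775874 [[ 0.657 -0.403  0.638  1.453]
 [ 0.754  0.359 -0.55  -0.888]
 [-0.008  0.842  0.539  0.881]
 [ 0.     0.     0.     1.   ]]
{'time_s': 0.1, 'qpos': array([-1.29161396e+00,  3.00416372e-01,  1.52150910e+00, -4.65675452e-05,
        1.32071811e+00, -6.66238823e-02]), 'joint_vel': array([-2.32836892e-03,  3.64350871e-05, -1.13889010e-03, -1.14336587e-03,
       -3.40598050e-04,  1.79800791e-03]), 'tau': array([ 9.36254764e-04, -5.32646942e+01, -3.53283834e+01,  7.09441979e-02,
        2.35002738e-02, -4.80400274e-05]), 'ee_pos': array([ 0.18634146, -0.51724688,  0.22994679]), 'eef_rot': array([-3.14054105e+00, -2.49583645e-05,  3.45817783e-01]), 'force': array([-0.67325656, -0.2327574 ,  0.13523656]), 'moment': array([0.03780623, 0.01811622, 0.0172939 ]), 'grip_force': 0.0, 'grip_width': 0.09362755714415152} 0.025
```

View pics/top0.png

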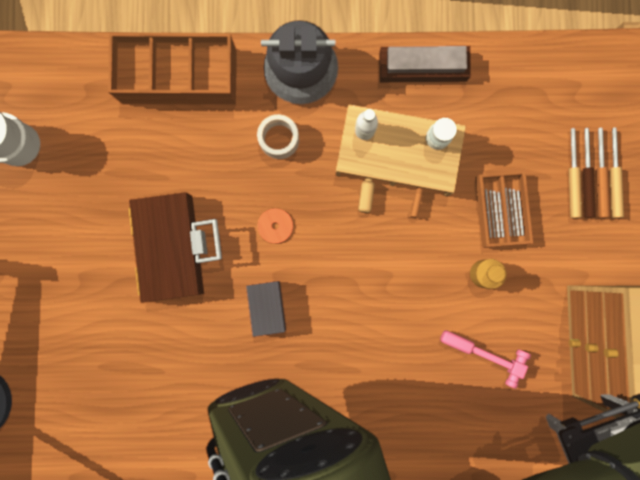

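View pics/scene0.png

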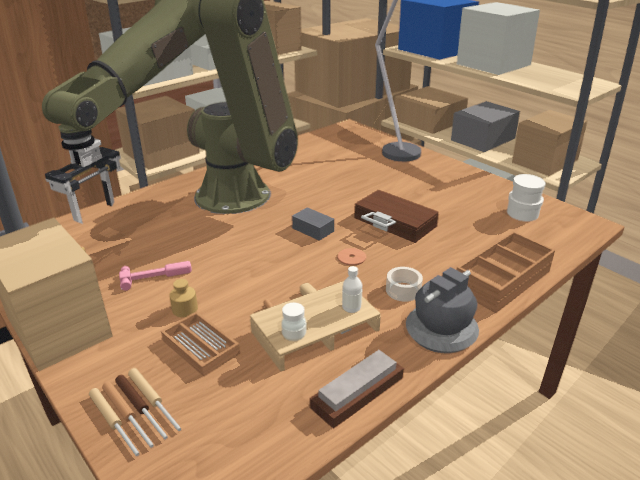

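The top view shows the case at (165,247) with its steel paddle at (208,241), and the rack at (400,150). Two handles stick out of the rack: a thick light one at (367,195) and a thinner reddish one at (416,202). The pink look-alike at (485,358) is to be left alone. Enlarging both areas to confirm.

```bash
python3 - <<'E'
from h import *
im=load('top0')['img'][:,:,::-1]
a=cv2.resize(im[180:310,120:260],None,fx=4,fy=4,interpolation=cv2.INTER_CUBIC)  # 560x520
b=cv2.resize(im[95:225,325:475],None,fx=4,fy=4,interpolation=cv2.INTER_CUBIC)
cv2.imwrite('pics/ca.png',a); cv2.imwrite('pics/cb.png',b)
E
```

```text
(no output)
```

View pics/ca.png

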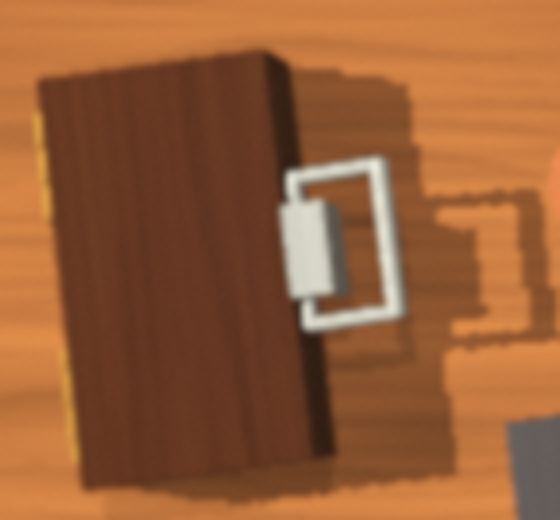

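View pics/cb.png

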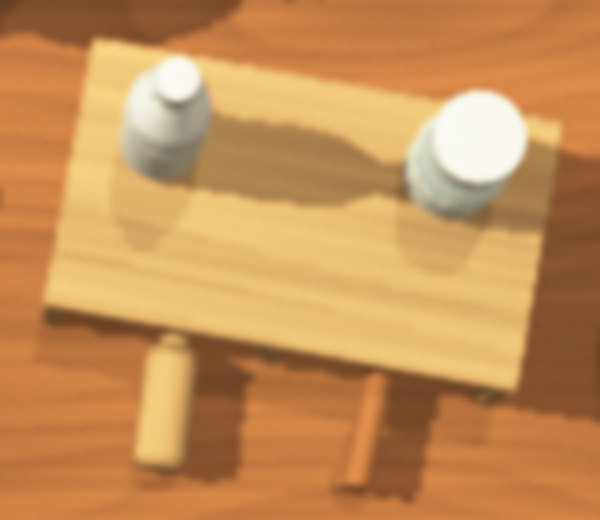

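In the crop the left butt is thick, square-cut and about 28 mm wide, at crop (137..193, 340..468). That fits the hammer. The right one, at crop (365,430), is a thin stick, so it is the mallet. The bar runs through crop (378,162)–(398,315).

```bash
python3 - <<'E'
from h import *
c=load('top0'); s=load('scene0')
A=lambda x,y,z: atz(c,120+(x-1.5)/4,180+(y-1.5)/4,z)
B=lambda x,y,z: atz(c,325+(x-1.5)/4,95+(y-1.5)/4,z)
L=np.array([A(40,82,.05),A(265,52,.05),A(312,458,.05),A(82,490,.05)]); print('lid',L.round(4))
print([np.linalg.norm(L[i]-L[(i+1)%4]).round(4) for i in range(4)])
ex=(L[0]+L[1]-L[2]-L[3])[:2]; ye=np.arctan2(ex[1],ex[0]); ey=(L[0]-L[1]+L[3]-L[2])[:2]; print('yaw',ye,np.arctan2(ey[1],ey[0])-np.pi/2, 'c',L.mean(0))
b=[A(378,165,.054),A(397,315,.054)]; print('bar',b,np.mean(b,0)); d=b[0]-b[1]; print(np.arctan2(d[1],d[0]))
H=np.array([B(152,342,.028),B(194,352,.028),B(184,466,.028),B(137,464,.028)]); print('butt',H.round(4))
print([np.linalg.norm(H[i]-H[(i+1)%4]).round(4) for i in range(4)])
Rk=np.array([B(93,40,.052),B(561,122,.052),B(518,390,.052),B(45,303,.052)]); print('rack',Rk.round(4),Rk.mean(0)); d=Rk[0]+Rk[1]-Rk[2]-Rk[3]; print('rack yaw',np.arctan2(d[1],d[0]))
d=Rk[0]+Rk[3]-Rk[1]-Rk[2]; print(np.arctan2(d[1],d[0])-np.pi/2)
for n,(u,v,z) in dict(tsuba=(275,226,.006),tin=(266,308,.045),tape=(278,136,.045),weight=(489,273,.08),tray=(505,211,.03),pink=(485,358,.02)).items(): print(n,atz(c,u,v,z).round(3))
E
```

```text
lid [[0.5847 0.3481 0.05  ]
 [0.601  0.2277 0.05  ]
 [0.3822 0.1987 0.05  ]
 [0.3659 0.32   0.05  ]]
[np.float64(0.1215), np.float64(0.2207), np.float64(0.1224), np.float64(0.2206)]
yaw 0.12986824802020372 0.13404530975803275 c [0.48345421 0.27364452 0.05      ]
bar [array([0.53890653, 0.16503745, 0.054     ]), array([0.45818016, 0.1537587 , 0.054     ])] [0.49854335 0.15939807 0.054     ]
0.13881715881072954
butt [[ 0.6319 -0.1574  0.028 ]
 [ 0.6262 -0.1806  0.028 ]
 [ 0.5626 -0.1745  0.028 ]
 [ 0.5638 -0.1486  0.028 ]]
[np.float64(0.0239), np.float64(0.0639), np.float64(0.0259), np.float64(0.0687)]
rack [[ 0.7943 -0.1244  0.052 ]
 [ 0.7469 -0.3783  0.052 ]
 [ 0.6001 -0.3524  0.052 ]
 [ 0.6488 -0.0975  0.052 ]] [ 0.69750728 -0.23815461  0.052     ]
rack yaw -0.17859257733020717
-0.18669080548651085
tsuba [0.532 0.039 0.006]
tin [0.352 0.053 0.045]
tape [0.727 0.029 0.045]
weight [ 0.426 -0.413  0.08 ]
tray [ 0.561 -0.468  0.03 ]
pink [ 0.243 -0.418  0.02 ]
```

>>> apply_moves:
  deltas:
    - [140,1.7,3.7,0,0,0,-0.012]
    - [140,1.7,3.7,0,0,0,-0.012]
    - [140,1.7,3.7,0,0,0,-0.012]
    - [140,1.7,3.7,0,0,0,-0.012]
    - [140,1.7,3.7,0,0,0,-0.012]
    - [140,1.7,3.7,0,0,0,-0.012]
    - [140,1.7,3.7,0,0,0,-0.012]
    - [140,1.7,3.7,0,0,0,-0.012]
    - [140,1.7,3.7,0,0,0,-0.012]

```text
time_s: 1.0
ee_pos: [0.3396, -0.1828, 0.2304]
eef_rot: [-3.142, -0.0, 0.237]
force: [0.8, -0.3, -0.1]
grip_width: 0.0423
grip_force: 0.0
```

>>> apply_moves:
  deltas:
    - [140,1.7,3.7,0,0,0,-0.012]
    - [140,1.7,3.7,0,0,0,-0.012]
    - [140,1.7,3.7,0,0,0,-0.012]
    - [140,1.7,3.7,0,0,0,-0.012]
    - [140,1.7,3.7,0,0,0,-0.012]
    - [140,1.7,3.7,0,0,0,-0.012]
    - [140,1.7,3.7,0,0,0,-0.012]
    - [140,1.7,3.7,0,0,0,-0.012]
    - [140,0,0,0,0,0,0]

```text
time_s: 1.9
ee_pos: [0.4761, 0.1147, 0.2298]
eef_rot: [-3.141, 0.001, 0.145]
force: [-0.0, -1.3, 1.0]
grip_width: 0.0421
grip_force: 0.0
```

```bash
python3 - <<'E'
from h import *
c=snap('wrist','w1'); print(c['hand_eye'].round(3),c['pose'].round(3)); o=ctrl.get_obs(); print(o['ee_pos'],o['eef_rot'],o['qpos'],o['grip_width'])
print(proj(c,[.4988,.159,.054]))
E
```

```text
[[-0.001  0.962  0.274  0.081]
 [ 1.     0.001  0.     0.   ]
 [-0.     0.274 -0.962 -0.154]
 [ 0.     0.     0.     1.   ]] [[ 0.143  0.951  0.272  0.556]
 [-0.99   0.138  0.039  0.126]
 [-0.    -0.275  0.961  0.383]
 [ 0.     0.     0.     1.   ]]
[0.475466   0.11300474 0.22971075] [-3.14157745e+00  1.38582477e-03  1.44561000e-01] [1.58363737e-01 1.64433515e-01 1.68960349e+00 3.57431333e-05
 1.28894113e+00 1.58458911e+00] 0.04200422440352602
[260.63967778 189.64332906]
```

View pics/w1.png

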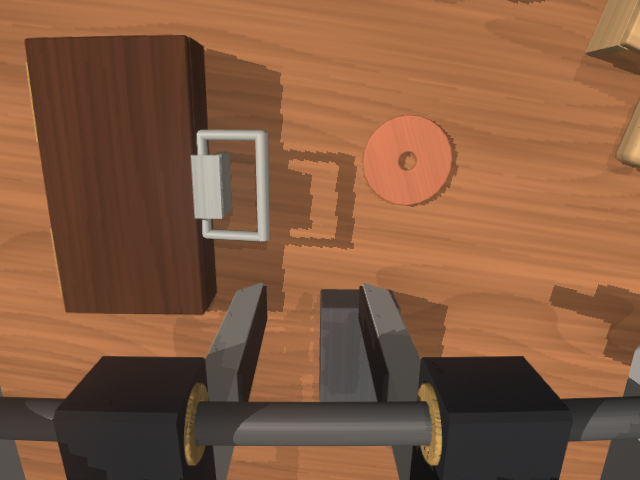

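The wrist view shows the bar as a vertical line at column 263, rows 132–240, and the latch block's edge at column 222–231. The copper disc is at (408,160).

```bash
python3 - <<'E'
from h import *
c=load('w1')
b=atz(c,263,186,.054); print(b)
y=.133; ey=np.array([-np.sin(y),np.cos(y)]); ex=np.array([np.cos(y),np.sin(y)])
for u,v in((257.5,186),(269,186)):print('bar edge',(atz(c,u,v,.054)-b)[:2]@ey)
for z in (.045,.05,.055,.06,.07): print(z,[((atz(c,u,v,z)-b)[:2]@ey).round(4) for u,v in ((231,188),(222,186),(192,186))])
print([( (atz(c,263,v,.054)-b)[:2]@ex).round(4) for v in(132,240)])
L=[atz(c,u,v,.05)[:2] for u,v in((26,38),(187,36),(205,313),(66,313))]; print(np.round(L,4),np.mean(L,0))
d=(L[0]+L[1]-L[2]-L[3]); print(np.arctan2(d[1],d[0]))
print('tsuba',atz(c,408,160,.006))
E
```

```text
[0.50191818 0.15748773 0.054     ]
bar edge 0.0043149639562361205
bar edge -0.004704771160395532
0.045 [np.float64(0.0269), np.float64(0.0342), np.float64(0.0585)]
0.05 [np.float64(0.026), np.float64(0.0331), np.float64(0.0571)]
0.055 [np.float64(0.025), np.float64(0.032), np.float64(0.0557)]
0.06 [np.float64(0.024), np.float64(0.031), np.float64(0.0542)]
0.07 [np.float64(0.0221), np.float64(0.0288), np.float64(0.0514)]
[np.float64(0.0412), np.float64(-0.044)]
[[0.5877 0.3476]
 [0.6034 0.2259]
 [0.3843 0.1955]
 [0.3654 0.3184]] [0.48522928 0.2718791 ]
0.13421945981170566
tsuba [0.53549362 0.03780256 0.006     ]
```

>>> apply_moves:
  deltas:
    - [205,1.2,2.2,0,0,0,-0.012]
    - [205,1.2,2.3,0,0,0,0]
    - [205,0,0,-3.5,0,0,0]
    - [205,0,0,-3.5,0,0,0]
    - [205,0,0,-3,0,0,0]
    - [205,0,0,0,0,0,0]

```text
time_s: 2.55
ee_pos: [0.4975, 0.1551, 0.1271]
eef_rot: [3.141, 0.007, 0.129]
force: [0.1, 0.3, 1.1]
grip_width: 0.0184
grip_force: 0.0
```

```bash
python3 - <<'E'
from h import *
o=ctrl.get_obs(); print(o['ee_pos'],o['eef_rot'],o['grip_width'],o['force'])
c=snap('wrist','w2')
im=c['img'][:,:,::-1]
cv2.imwrite('pics/w2c.png',cv2.resize(im[150:400,150:480],None,fx=2,fy=2))
E
```

```text
[0.49747825 0.15514083 0.12714616] [3.14080704 0.00655566 0.128978  ] 0.018375226861696445 [0.14683119 0.28306983 1.0851107 ]
```

View pics/w2c.png

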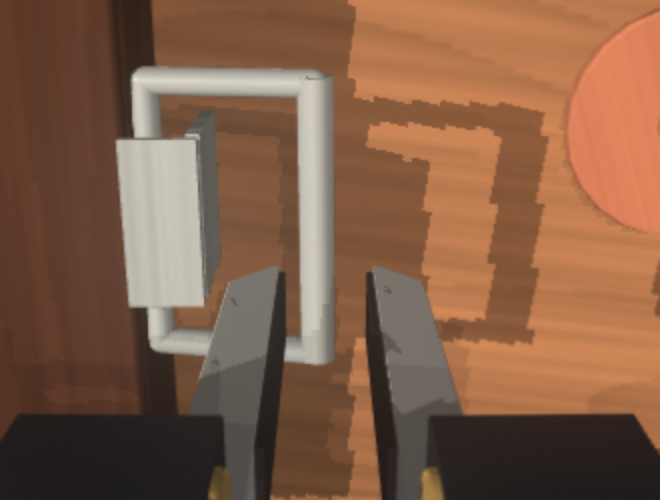

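The enlarged wrist view shows the bar at crop column 316, rows 80–350, with the fingers just above it and the inner finger between the bar and the block.

```bash
python3 - <<'E'
from h import *
c=load('w2'); o=ctrl.get_obs(); y=.131; ey=np.array([-np.sin(y),np.cos(y)]); ex=np.array([np.cos(y),np.sin(y)])
P=[atz(c,150+u/2,150+v/2,.054) for u,v in((313,80),(316,200),(318,350))]
print(np.round(P,4)); d=P[0]-P[2]; print(np.arctan2(d[1],d[0]))
m=(P[0]+P[2])/2; print(m, 'tool in bar frame', (o['ee_pos']-m)[:2]@ex,(o['ee_pos']-m)[:2]@ey)
for z in(.04,.05,.06): print([((atz(c,150+u/2,150+v/2,z)-m)[:2]@ey).round(4) for u,v in((203,200),(217,200))])
E
```

```text
[[0.5411 0.1638 0.054 ]
 [0.5076 0.1587 0.054 ]
 [0.4613 0.1523 0.054 ]]
0.14244779406511476
[0.50122269 0.15805174 0.054     ] tool in bar frame -0.0028541579960690896 -0.00215569473987444
[np.float64(0.0337), np.float64(0.0296)]
[np.float64(0.0322), np.float64(0.0282)]
[np.float64(0.0307), np.float64(0.0269)]
```

>>> apply_moves:
  deltas:
    - [205,0.3,0.25,0,0,-0.006,0.004]
    - [205,0,0,-2,0,0,0]
    - [205,0,0,-2,0,0,0]
    - [205,0,0,-2,0,0,0]
    - [205,0,0,0,0,0,0]
    - [255,0,0,0,0,0,0]
    - [255,0,0,0,0,0,0]
    - [255,0,0,0,0,0,0]
  grip_force: 35

```text
time_s: 3.4
ee_pos: [0.5034, 0.1586, 0.0723]
eef_rot: [3.14, -0.009, 0.134]
force: [2.6, -5.7, 0.9]
grip_width: 0.009
grip_force: 35.0
```

```bash
python3 - <<'E'
from h import *
o=ctrl.get_obs(); print(o['ee_pos'].round(4),o['force'].round(1),o['grip_width'],o['grip_force'])
y=.134; EX=np.array([np.cos(y),np.sin(y),0]); EY=np.array([-np.sin(y),np.cos(y),0]); Z=np.array([0,0,1])
W=[]
for q in np.linspace(0,.5,6): W.append((-(130+48*np.cos(q)),10+48*np.sin(q),0.))
for a in np.linspace(.19,2.02,37)[1:]: W.append((-175.4*np.cos(a),175.4*np.sin(a),.5*np.clip((a-.7)/1.3,0,1)))
W=np.array(W); n=18
T=[ (w[0]/1000+n/1000*np.sin(w[2]))*EY+Z*(w[1]+n*np.cos(w[2]))/1000 for w in W]
T=np.array(T); T=T-T[0]; r=np.zeros(3)
for i in range(1,len(T)):
    d=(T[i]-T[0])*100-r; d=np.round(d/.02)*.02; r+=d
    print(i,d.round(2), round(W[i,2]-W[i-1,2],3))
E
```

```text
[0.5034 0.1586 0.0723] [ 2.6 -5.7  0.9] 0.009030236607150324 34.99967694282532
1 [-0.    0.02  0.48] 0.0
2 [-0.02  0.08  0.48] 0.0
3 [-0.    0.12  0.46] 0.0
4 [-0.04  0.16  0.44] 0.0
5 [-0.02  0.2   0.44] 0.0
6 [-0.02  0.18  0.88] 0.0
7 [-0.04  0.24  0.86] 0.0
8 [-0.04  0.26  0.86] 0.0
9 [-0.04  0.32  0.82] 0.0
10 [-0.04  0.36  0.82] 0.0
11 [-0.06  0.4   0.8 ] 0.0
12 [-0.06  0.44  0.76] 0.0
13 [-0.06  0.48  0.76] 0.0
14 [-0.06  0.52  0.72] 0.0
15 [-0.08  0.54  0.7 ] 0.0
16 [-0.08  0.62  0.66] 0.019
17 [-0.1   0.66  0.64] 0.02
18 [-0.08  0.68  0.6 ] 0.02
19 [-0.1   0.72  0.58] 0.02
20 [-0.1   0.74  0.52] 0.02
21 [-0.1   0.76  0.5 ] 0.02
22 [-0.12  0.8   0.46] 0.02
23 [-0.1  0.8  0.4] 0.02
24 [-0.12  0.84  0.38] 0.02
25 [-0.12  0.86  0.34] 0.02
26 [-0.1   0.86  0.28] 0.02
27 [-0.12  0.88  0.26] 0.02
28 [-0.12  0.9   0.2 ] 0.02
29 [-0.12  0.9   0.14] 0.02
30 [-0.14  0.9   0.12] 0.02
31 [-0.12  0.92  0.06] 0.02
32 [-0.12  0.92  0.02] 0.02
33 [-0.12  0.92 -0.02] 0.02
34 [-0.12  0.9  -0.08] 0.02
35 [-0.12  0.92 -0.12] 0.02
36 [-0.12  0.9  -0.16] 0.02
37 [-0.12  0.9  -0.22] 0.02
38 [-0.12  0.88 -0.24] 0.02
39 [-0.12  0.86 -0.3 ] 0.02
40 [-0.12  0.86 -0.34] 0.02
41 [-0.12  0.82 -0.38] 0.012
```

>>> apply_moves:
  deltas:
    - [255,0,0.02,0.48,0,0,0]
    - [255,-0.02,0.08,0.48,0,0,0]
    - [255,0,0.12,0.46,0,0,0]
    - [255,-0.04,0.16,0.44,0,0,0]
    - [255,-0.02,0.2,0.44,0,0,0]
    - [255,-0.02,0.18,0.88,0,0,0]
    - [255,-0.04,0.24,0.86,0,0,0]

```text
time_s: 4.1
ee_pos: [0.5018, 0.1682, 0.1122]
eef_rot: [3.139, -0.008, 0.134]
force: [5.0, -10.3, 1.2]
grip_width: 0.0089
grip_force: 35.0
```

>>> apply_moves:
  deltas:
    - [255,-0.04,0.26,0.86,0,0,0]
    - [255,-0.04,0.32,0.82,0,0,0]
    - [255,-0.04,0.36,0.82,0,0,0]
    - [255,-0.06,0.4,0.8,0,0,0]
    - [255,-0.06,0.44,0.76,0,0,0]
    - [255,-0.06,0.48,0.76,0,0,0]
    - [255,-0.06,0.52,0.72,0,0,0]
    - [255,-0.08,0.54,0.7,0,0,0]

```text
time_s: 4.9
ee_pos: [0.4973, 0.2016, 0.175]
eef_rot: [3.139, -0.008, 0.134]
force: [5.0, -7.6, 3.2]
grip_width: 0.009
grip_force: 35.0
```

```bash
python3 - <<'E'
from h import *
o=ctrl.get_obs(); print(o['ee_pos'].round(4),o['eef_rot'],o['force'].round(1),o['grip_width'],o['grip_force'])
snap('scene','s1'); crop('s1',300,100,500,260,3,'s1c')
E
```

```text
[0.4973 0.2016 0.175 ] [ 3.13899025 -0.00833589  0.13359255] [ 5.  -7.6  3.2] 0.008979691744930872 35.00398099422455
```

View pics/s1c.png

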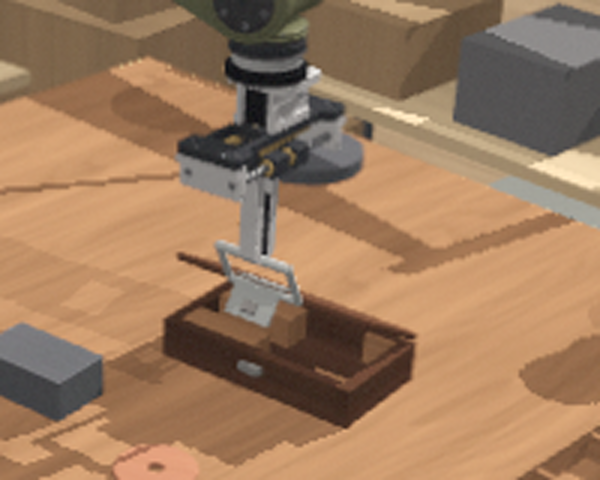

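The lid is swinging up with the bar held, so I continue the arc.

>>> apply_moves:
  deltas:
    - [255,-0.08,0.62,0.66,-0.02,-0.003,0]
    - [255,-0.1,0.66,0.64,-0.02,-0.003,0]
    - [255,-0.08,0.68,0.6,-0.02,-0.003,0]
    - [255,-0.1,0.72,0.58,-0.02,-0.003,0]
    - [255,-0.1,0.74,0.52,-0.02,-0.003,0]
    - [255,-0.1,0.76,0.5,-0.02,-0.003,0]
    - [255,-0.12,0.8,0.46,-0.02,-0.003,0]
    - [255,-0.1,0.8,0.4,-0.02,-0.003,0]
    - [255,-0.12,0.84,0.38,-0.02,-0.003,0]

```text
time_s: 5.85
ee_pos: [0.4882, 0.2681, 0.2228]
eef_rot: [2.957, -0.012, 0.135]
force: [3.4, -4.8, 5.3]
grip_width: 0.0086
grip_force: 35.0
```

>>> apply_moves:
  deltas:
    - [255,-0.12,0.86,0.34,-0.02,-0.003,0]
    - [255,-0.1,0.86,0.28,-0.02,-0.003,0]
    - [255,-0.12,0.88,0.26,-0.02,-0.003,0]
    - [255,-0.12,0.9,0.2,-0.02,-0.003,0]
    - [255,-0.12,0.9,0.14,-0.02,-0.003,0]
    - [255,-0.14,0.9,0.12,-0.02,-0.003,0]
    - [255,-0.12,0.92,0.06,-0.02,-0.003,0]
    - [255,-0.12,0.92,0.02,-0.02,-0.003,0]

```text
time_s: 6.65
ee_pos: [0.4783, 0.3401, 0.2369]
eef_rot: [2.796, -0.013, 0.136]
force: [2.9, -1.3, 5.9]
grip_width: 0.0083
grip_force: 34.7
```

>>> apply_moves:
  deltas:
    - [255,-0.12,0.92,-0.02,-0.02,-0.003,0]
    - [255,-0.12,0.9,-0.08,-0.02,-0.003,0]
    - [255,-0.12,0.92,-0.12,-0.02,-0.003,0]
    - [255,-0.12,0.9,-0.16,-0.02,-0.003,0]
    - [255,-0.12,0.9,-0.22,-0.02,-0.003,0]
    - [255,-0.12,0.88,-0.24,-0.02,-0.003,0]
    - [255,-0.12,0.86,-0.3,-0.02,-0.003,0]
    - [255,-0.12,0.86,-0.34,-0.02,-0.003,0]
    - [255,-0.12,0.82,-0.38,-0.01,0,0]

```text
time_s: 7.55
ee_pos: [0.4671, 0.4207, 0.2166]
eef_rot: [2.625, -0.013, 0.139]
force: [4.1, 4.2, 7.4]
grip_width: 0.0055
grip_force: 31.4
```

```bash
python3 - <<'E'
from h import *
o=ctrl.get_obs(); print(o['ee_pos'].round(4),o['eef_rot'],o['force'].round(1),o['grip_width'],o['grip_force'],o['qpos'].round(2))
snap('scene','s2'); crop('s2',300,60,500,260,3,'s2c')
E
```

```text
[0.4671 0.4207 0.2166] [ 2.6248385  -0.01253195  0.13938203] [4.1 4.2 7.4] 0.005536836127271294 31.437654899200425 [ 0.83  0.68  1.07 -0.4   1.72  2.27]
```

View pics/s2c.png

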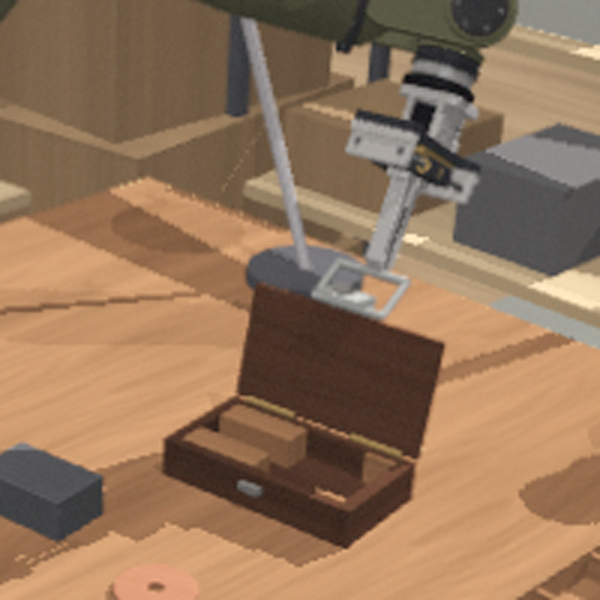

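>>> apply_moves:
  deltas:
    - [255,-0.1,0.7,-0.6,0,0,0]
    - [255,-0.1,0.7,-0.6,0,0,0]
    - [255,-0.1,0.7,-0.6,0,0,0]
    - [255,0,0,0,0,0,0]

```text
time_s: 8.0
ee_pos: [0.4642, 0.4427, 0.2023]
eef_rot: [2.628, -0.017, 0.14]
force: [-3.1, 9.9, 32.7]
grip_width: 0.0009
grip_force: 13.3
```

```bash
python3 - <<'E'
from h import *
o=ctrl.get_obs(); print(o['ee_pos'].round(4),o['force'].round(1),o['grip_width'],o['grip_force'],o['time_s'])
c=snap('top','t2')
# lid free (latch) edge & case frame predicted px for some angles
C=np.array([.4843,.2728]);y=.133;ex=np.array([np.cos(y),np.sin(y)]);ey=np.array([-np.sin(y),np.cos(y)])
def P(x,yy,z): return np.r_[C+ex*x+ey*yy,z]
for cc,n in((c,'top'),(load('s2'),'scene')):
  for th in(1.5,1.6,1.7,1.8,1.9):
    yy=.062-.124*np.cos(th)-.002*np.sin(th)*1; z=.044+.124*np.sin(th)-.002*np.cos(th)
    print(n,th,proj(cc,P(.112,yy,z)).round(1),proj(cc,P(-.112,yy,z)).round(1))
crop('t2',60,150,260,320,4,'t2c')
E
```

```text
[0.4642 0.4427 0.2023] [-3.1  9.9 32.7] 0.0008733466373595657 13.25929569080472 8.0
top 1.5 [110.5 188.8] [122.9 305.2]
top 1.6 [103.9 189.6] [116.1 306.1]
top 1.7 [ 97.6 190.5] [109.7 307. ]
top 1.8 [ 91.6 191.5] [103.6 307.8]
top 1.9 [ 86.2 192.6] [ 98.  308.6]
scene 1.5 [441.1 177.2] [377.9 156.2]
scene 1.6 [443.3 175.6] [380.3 154.9]
scene 1.7 [445.4 174.5] [382.6 153.9]
scene 1.8 [447.5 173.7] [384.8 153.3]
scene 1.9 [449.4 173.4] [386.9 153.1]
```

View pics/t2c.png

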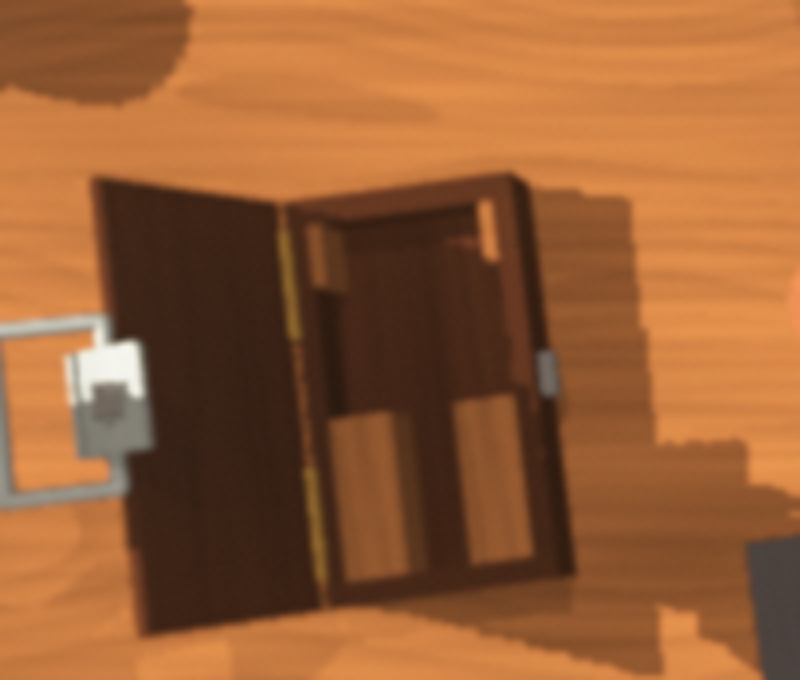

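The top view shows the lid flung fully open: its inner edge at px (83.5,195)–(95.6,308.5) matches the prediction for about 1.9 rad. The nest in the case is clear. Next I back the tool out along its axis, straighten it and go to the rack.

>>> apply_moves:
  deltas:
    - [255,0,0.4,0.9,0,0,0]
    - [255,-0.1,1.0,1.8,0,0,0]
    - [255,-0.2,1.5,2.6,0,0,0]
    - [255,-0.2,1.5,2.6,0,0,0]
    - [220,0,0,3,0.1,0.014,0]
    - [180,0,0,3,0.1,0.014,0]
    - [120,0,-1,0,0.1,0.014,0]
    - [120,0,-2,0,0.1,0.014,0]
    - [120,0,-3,0,0.11,0.016,0]

```text
time_s: 8.95
ee_pos: [0.4583, 0.425, 0.3363]
eef_rot: [-3.139, -0.007, 0.134]
force: [1.9, 0.1, 0.2]
grip_width: 0.0371
grip_force: 0.0
```

>>> apply_moves:
  deltas:
    - [120,0.6,-4,0,0,0,-0.02]
    - [120,0.8,-4.3,0,0,0,-0.02]
    - [120,0.8,-4.3,0,0,0,-0.02]
    - [120,0.8,-4.3,0,0,0,-0.02]
    - [120,0.8,-4.3,0,0,0,-0.02]
    - [120,0.8,-4.3,0,0,0,-0.02]
    - [120,0.8,-4.3,0,0,0,-0.02]
    - [120,0.8,-4.3,0,0,0,-0.02]
    - [120,0.8,-4.3,0,0,0,-0.02]

```text
time_s: 9.85
ee_pos: [0.5291, 0.0392, 0.3368]
eef_rot: [3.141, -0.007, -0.047]
force: [1.4, 0.4, 0.3]
grip_width: 0.0496
grip_force: 0.0
```

>>> apply_moves:
  deltas:
    - [120,0.8,-4.3,-1,0,0,-0.02]
    - [120,0.8,-4.3,-1,0,0,-0.02]
    - [120,0.8,-4.3,-1,0,0,-0.02]
    - [120,0.8,-4.3,-1,0,0,-0.02]
    - [120,0.5,-3,-1,0,0,-0.02]
    - [120,0.5,-2,-1,0,0,-0.02]
    - [120,0,0,0,0,0,0]

```text
time_s: 10.55
ee_pos: [0.5711, -0.1828, 0.2748]
eef_rot: [3.141, -0.005, -0.169]
force: [-0.6, 0.6, 0.4]
grip_width: 0.0499
grip_force: 0.0
```

```bash
python3 - <<'E'
from h import *
o=ctrl.get_obs(); print(o['ee_pos'].round(4),o['eef_rot'].round(4),o['grip_width'],o['force'].round(1),o['time_s'])
c=snap('wrist','w3'); t=snap('top','t3')
for n,p in dict(e=(.5632,-.1615,.028),b=(.629,-.169,.028)).items(): print(n,proj(c,p),proj(t,p))
u,v=proj(c,(.597,-.165,.028)).astype(int); print(c['img'][v-4:v+5:4,u-40:u+41:8].tolist())
E
```

```text
[ 0.5711 -0.1828  0.2748] [ 3.1413 -0.0048 -0.1694] 0.04991443616361137 [-0.6  0.6  0.4] 10.55
e [292.19751654 220.68667985] [364.74261567 210.86500212]
b [287.29710534 151.52007456] [367.88839581 181.38109122]
[[[141, 92, 58], [149, 98, 62], [153, 99, 64], [157, 103, 65], [190, 148, 100], [188, 146, 99], [160, 124, 83], [98, 75, 50], [101, 67, 43], [103, 69, 44], [104, 69, 44]], [[153, 101, 64], [153, 101, 64], [154, 100, 64], [152, 99, 64], [191, 149, 100], [188, 145, 98], [161, 125, 85], [99, 76, 50], [104, 69, 44], [101, 67, 43], [102, 67, 43]], [[151, 98, 63], [152, 98, 63], [152, 99, 63], [138, 90, 57], [191, 148, 99], [187, 146, 98], [162, 126, 85], [102, 78, 52], [105, 69, 44], [108, 71, 45], [98, 64, 40]]]
```

```bash
python3 - <<'E'
from h import *
c=load('w3'); im=c['img'].astype(float); g=im[...,1]/(im[...,0]+1)
m=(g>.71)
for v in range(120,262,8):
    row=m[v,230:360]; idx=np.where(row)[0]+230; top=idx[im[v,idx,0]>140] if len(idx) else []
    print(v, (idx.min(),idx.max(),len(idx)) if len(idx) else None, (top.min(),top.max(),len(top)) if len(top) else None, im[v,290].astype(int))
E
```

```text
120 (np.int64(230), np.int64(359), 130) (np.int64(230), np.int64(359), 130) [183 143  96]
128 (np.int64(230), np.int64(359), 130) (np.int64(230), np.int64(359), 130) [181 141  95]
136 (np.int64(230), np.int64(359), 130) (np.int64(230), np.int64(359), 130) [182 142  96]
144 (np.int64(230), np.int64(359), 130) (np.int64(279), np.int64(359), 81) [151 118  79]
152 (np.int64(277), np.int64(304), 28) (np.int64(277), np.int64(293), 17) [152 118  79]
160 (np.int64(276), np.int64(305), 30) (np.int64(276), np.int64(299), 24) [183 143  96]
168 (np.int64(277), np.int64(305), 29) (np.int64(277), np.int64(299), 23) [185 145  97]
176 (np.int64(277), np.int64(305), 29) (np.int64(277), np.int64(300), 24) [186 144  97]
184 (np.int64(278), np.int64(306), 29) (np.int64(278), np.int64(300), 23) [187 143  97]
192 (np.int64(278), np.int64(306), 29) (np.int64(278), np.int64(301), 24) [185 143  97]
200 (np.int64(278), np.int64(306), 29) (np.int64(278), np.int64(301), 24) [184 143  97]
208 (np.int64(279), np.int64(306), 28) (np.int64(279), np.int64(301), 23) [185 144  96]
216 (np.int64(281), np.int64(304), 24) (np.int64(281), np.int64(296), 16) [158 121  81]
224 None None [127  82  52]
232 None None [146  96  61]
240 None None [152  99  63]
248 None None [147  95  61]
256 None None [134  87  55]
```

```bash
python3 - <<'E'
from h import *
c=load('w3')
for ul,ur,rb,v in((276.5,300,306,168),(279,301.5,306.8,208)):
    a=atz(c,ul,v,.026)[:2]; b=atz(c,ur,v,.028)[:2]; d=atz(c,rb,v,.002)[:2]
    print(v,a.round(4),b.round(4),d.round(4),'mid left/bottomright',((a+d)/2).round(4),np.linalg.norm(a-d))
print('end',atz(c,292,219.5,.026),atz(c,291,222,.0))
print('top px',end:='')
t=load('t3'); im=t['img'].astype(float); g=im[...,1]/(im[...,0]+1)
for v in range(180,214,4):
    i=np.where((g[v,350:390]>.70))[0]+350; print(v,i.min() if len(i) else None,i.max() if len(i) else None,len(i))
E
```

```text
168 [ 0.6156 -0.156 ] [ 0.6119 -0.178 ] [ 0.6085 -0.1827] mid left/bottomright [ 0.612  -0.1693] 0.027669159146452346
208 [ 0.5773 -0.151 ] [ 0.574  -0.1726] [ 0.5682 -0.1765] mid left/bottomright [ 0.5728 -0.1637] 0.027052193134251563
end [ 0.56396811 -0.16135222  0.026     ] [ 0.55598091 -0.15758358  0.        ]
top px 
180 350 389 40
184 350 389 40
188 350 389 40
192 350 389 40
196 350 377 28
200 350 387 38
204 350 389 40
208 350 389 40
212 350 389 40
```

>>> apply_moves:
  deltas:
    - [120,0.9,0.6,0,0,0,0.017]
    - [120,0.9,0.6,0,0,0,0.017]
    - [120,0.4,0.4,-4,0,0.005,0]
    - [120,0,0,-4,0,0,0]
    - [120,0,0,-4,0,0,0]
    - [120,0,0,-4,0,0,0]
    - [120,0,0,-4,0,0,0]
    - [120,0,0,-3,0,0,0]
    - [120,0,0,-1.3,0,0,0]
    - [120,0,0,0,0,0,0]
  grip_force: 15

```text
time_s: 11.65
ee_pos: [0.5932, -0.1645, 0.0332]
eef_rot: [3.14, -0.002, -0.131]
force: [0.3, -0.7, -0.3]
grip_width: 0.0497
grip_force: 0.0
```

>>> apply_moves:
  deltas:
    - [120,0,-0.2,-0.3,0,0,0]
    - [255,0,0,0,0,0,0]
    - [255,0,0,0,0,0,0]
    - [255,0,0,0,0,0,0]
    - [255,0,0,0,0,0,0]
    - [255,0,0,0,0,0,0]

```text
time_s: 12.25
ee_pos: [0.5936, -0.1676, 0.0321]
eef_rot: [3.14, -0.005, -0.133]
force: [-1.2, 1.4, 5.7]
grip_width: 0.0278
grip_force: 15.0
```

>>> apply_moves:
  deltas:
    - [255,-1,0.13,0,0,0,0]
    - [255,-2,0.27,0,0,0,0]
    - [255,-2,0.27,0,0,0,0]
    - [255,-2,0.27,0,0,0,0]
    - [255,-2,0.27,0,0,0,0]
    - [255,-2,0.27,0,0,0,0]
    - [255,-2,0.27,0,0,0,0]
    - [255,-2,0.27,0,0,0,0]
    - [255,-2,0.27,0,0,0,0]
    - [255,-2,0.27,0,0,0,0]

```text
time_s: 13.25
ee_pos: [0.4035, -0.1422, 0.0321]
eef_rot: [3.139, -0.007, -0.133]
force: [4.4, -1.2, 5.1]
grip_width: 0.0285
grip_force: 15.0
```

>>> apply_moves:
  deltas:
    - [255,-1,0.13,0,0,0,0]
    - [255,0,0,0,0,0,0]
    - [120,0,0,0,0,0,0]
    - [120,0,0,0,0,0,0]
    - [120,0,0,0,0,0,0]
    - [120,0,0,0,0,0,0]
    - [120,0,0,0,0,0,0]

```text
time_s: 13.95
ee_pos: [0.3932, -0.1406, 0.0311]
eef_rot: [3.14, -0.004, -0.133]
force: [-0.4, 0.3, -0.2]
grip_width: 0.0498
grip_force: 0.0
```

>>> apply_moves:
  deltas:
    - [120,0,0,3,0,0,0]
    - [120,0,0,4,0,0,0]
    - [120,1.5,-0.5,4.5,0,0,0]
    - [120,1.5,-0.5,4.5,0,0,0]
    - [120,1,0,4,0,0,0]
    - [120,0,0,0,0,0,0]

```text
time_s: 14.55
ee_pos: [0.4354, -0.1513, 0.236]
eef_rot: [3.138, -0.012, -0.132]
force: [0.5, 0.2, -1.5]
grip_width: 0.0498
grip_force: 0.0
```

```bash
python3 - <<'E'
from h import *
o=ctrl.get_obs(); print(o['ee_pos'].round(4),o['eef_rot'].round(4),o['grip_width'],o['force'].round(1),o['time_s'])
c=snap('wrist','w4'); t=snap('top','t4')
u,v=proj(c,(.485,-.152,.028)); u2,v2=proj(t,(.485,-.152,.028)); print(u,v,u2,v2)
a=c['img'][:400,:,::-1]; b=cv2.resize(t['img'][130:350,290:450,::-1],None,fx=2,fy=2,interpolation=cv2.INTER_CUBIC)
u2=int(u2);v2=int(v2)
b=cv2.resize(t['img'][v2-45:v2+45,max(0,u2-18):u2+18,::-1],None,fx=4.4,fy=4.45,interpolation=cv2.INTER_CUBIC)
print(b.shape,u2,v2)
cv2.imwrite('pics/w4c.png',np.hstack([a,cv2.resize(b,(158,400))]))
E
```

```text
[ 0.4354 -0.1513  0.236 ] [ 3.1375 -0.0118 -0.1324] 0.049820006072753345 [ 0.5  0.2 -1.5] 14.55
304.49507825187493 162.74985368107923 360.7197850710926 246.21673401829568
(400, 158, 3) 360 246
```

>>> apply_moves:
  deltas:
    - [120,0.4,4,0.2,0,0,0.026]
    - [120,0.4,4,0.2,0,0,0.026]
    - [120,0.4,4,0.2,0,0,0.026]
    - [120,0.4,4,0.2,0,0,0.026]
    - [120,0.4,4,0.2,0,0,0.026]
    - [120,0.4,4,0.2,0,0,0.027]
    - [120,0.4,4,0.2,0,0,0.027]
    - [120,0.4,4,0,0,0,0.027]
    - [120,0.4,4,0,0,0,0.027]
    - [120,0.4,4,0,0,0.01,0.027]

```text
time_s: 15.65
ee_pos: [0.4724, 0.2508, 0.2434]
eef_rot: [3.14, 0.009, 0.134]
force: [1.1, -0.6, -0.1]
grip_width: 0.0499
grip_force: 0.0
```

>>> apply_moves:
  deltas:
    - [120,0,0,0,0,0,0]
    - [120,0,0,0,0,0,0]

```text
time_s: 15.85
ee_pos: [0.4725, 0.2494, 0.2433]
eef_rot: [3.14, 0.009, 0.133]
force: [0.0, -0.0, 0.2]
grip_width: 0.0496
grip_force: 0.0
```

```bash
python3 - <<'E'
from h import *
o=ctrl.get_obs(); print(o['ee_pos'].round(4),o['eef_rot'].round(4),o['time_s'])
c=snap('wrist','w5'); h=load('w4')
C=np.array([.4843,.2728]);y=.133;ex=np.array([np.cos(y),np.sin(y)]);ey=np.array([-np.sin(y),np.cos(y)])
for n,p in dict(nest=(.02,0,.042),pl=(.097,.043,.042),pr=(.097,-.043,.042),ql=(-.01,.05,.042),qr=(-.01,-.05,.042),gl=(-.01,.017,.042),gr=(-.01,-.017,.042),el=(-.098,.017,.042),er=(-.098,-.017,.042)).items():
    print(n,proj(c,np.r_[C+ex*p[0]+ey*p[1],p[2]]).round(1))
a=c['img'][0:300,0:530,::-1]; b=h['img'][0:300,170:435,::-1]
I=np.hstack([a,b]); I=I[:, :795]; print(I.shape)
I=np.vstack([I,np.zeros_like(I)])
# lower: 2x enlarged crops
z=cv2.resize(h['img'][60:210,230:380,::-1],None,fx=2,fy=2,interpolation=cv2.INTER_CUBIC); I[300:,495:795]=z
w=cv2.resize(c['img'][20:170,100:345,::-1],None,fx=2,fy=2,interpolation=cv2.INTER_CUBIC); I[300:,:490]=w
cv2.imwrite('pics/comp.png',I)
E
```

```text
[0.4725 0.2494 0.2433] [3.1399 0.009  0.1334] 15.85
nest [285.9 175.8]
pl [230.1  79. ]
pr [338.7  78.7]
ql [228.3 211. ]
qr [344.9 210.9]
gl [266.7 210.9]
gr [306.4 210.9]
el [269.8 305. ]
er [306.8 305. ]
(300, 795, 3)
```

View pics/comp.png

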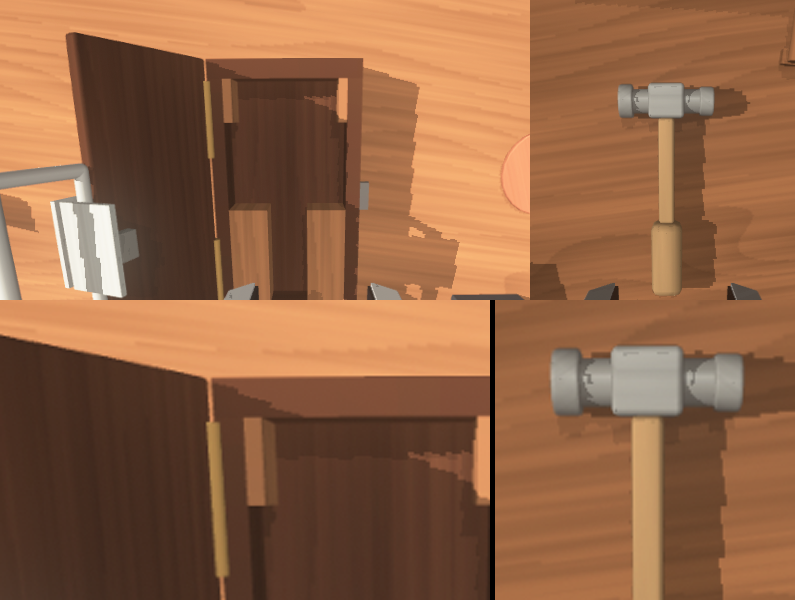

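The composite shows the nest rim and blocks at wrist px: head pocket sides 233 and 337.5, groove sides 267 and 307, far wall row 78. These lie within 1–2 px of my prediction. The hammer lies flat on open bench: neck column 306.5 (rows 118–222), head rows 82–118, butt end row 295.

```bash
python3 - <<'E'
from h import *
c=load('w4'); im=c['img'].astype(float); g=im[...,1]/(im[...,0]+1)
pts=[]
for v in (130,150,170,190,210):
    i=np.where((g[v,280:330]>.71)&(im[v,280:330,0]>120))[0]+280; a=atz(c,i.min()-.5,v,.022);b=atz(c,i.max()+.5,v,.022); pts.append((a+b)[:2]/2); print(v,i.min(),i.max(),np.linalg.norm(a-b).round(4),pts[-1].round(4))
P=np.array(pts); d=P[0]-P[-1]; print('yaw neck',np.arctan2(d[1],d[0]))
h=[atz(c,305.9,v,.028)[:2] for v in (82.5,117.5)]; print('head',np.round(h,4)); e=atz(c,306.5,295,.026); print('end',e)
hl=atz(c,257.5,101,.02);hr=atz(c,354,101,.02); print(hl,hr,'yaw head',np.arctan2(*(hl-hr)[[1,0]])-np.pi/2,np.linalg.norm(hl-hr))
j=atz(c,306.5,222,.025); print('neck/butt joint',j)
ax=(P[0]-e[:2]); ax/=np.linalg.norm(ax); y=np.arctan2(ax[1],ax[0]); print('yaw axis',y)
print('neck from head',(h[0]-.074*ax),(h[1]-.046*ax),'from end',e[:2]+.115*ax,'from joint',j[:2]+.0455*ax)
# lid inner corner at 1.9
w=load('w5');C=np.array([.4843,.2728]);yy=.133;ex=np.array([np.cos(yy),np.sin(yy)]);ey=np.array([-np.sin(yy),np.cos(yy)])
for th in(1.7,1.8,1.9):
    p=np.r_[C+ex*.112+ey*(.062-.124*np.cos(th)-.002*np.sin(th)),.044+.124*np.sin(th)+.002*np.cos(th)]; print(th,proj(w,p))
E
```

```text
130 298 313 0.0136 [ 0.5116 -0.1565]
150 298 313 0.0137 [ 0.4951 -0.1542]
170 298 313 0.0139 [ 0.4783 -0.1519]
190 299 313 0.0131 [ 0.4609 -0.1499]
210 299 313 0.0133 [ 0.4433 -0.1475]
yaw neck -0.13101285762200768
head [[ 0.549  -0.162 ]
 [ 0.5216 -0.1583]]
end [ 0.36466617 -0.13709752  0.026     ]
[ 0.54058022 -0.11978106  0.02      ] [ 0.52977761 -0.20004531  0.02      ] yaw head -0.13378409958377047 0.08098793802200518
neck/butt joint [ 0.43310362 -0.1465359   0.025     ]
yaw axis -0.13105570852768839
neck from head [ 0.47559621 -0.15235172] [ 0.47601105 -0.15224333] from end [ 0.47867999 -0.15212582] from joint [ 0.47821344 -0.15248188]
1.7 [118.28727236  27.88010603]
1.8 [97.04591296 29.50920307]
1.9 [78.14960188 31.57409993]
```

>>> apply_moves:
  deltas:
    - [120,0.3,-4.05,0,0,0,-0.026]
    - [120,0.3,-4.05,0,0,0,-0.026]
    - [120,0.3,-4.05,0,0,0,-0.026]
    - [120,0.3,-4.05,0,0,0,-0.026]
    - [120,0.3,-4.05,0,0,0,-0.026]
    - [120,0.3,-4.05,0,0,0,-0.026]
    - [120,0.3,-4.05,0,0,0,-0.027]
    - [120,0.3,-4.05,0,0,0,-0.027]
    - [120,0.3,-4.05,0,0,0,-0.027]
    - [120,0.3,-4.05,0,0,-0.009,-0.027]

```text
time_s: 16.9
ee_pos: [0.502, -0.1583, 0.2449]
eef_rot: [-3.141, -0.003, -0.135]
force: [-0.3, 0.3, 0.3]
grip_width: 0.05
grip_force: 0.0
```

>>> apply_moves:
  deltas:
    - [120,0,0,-4,0,0,0]
    - [120,0,0,-4,0,0,0]
    - [120,0,0,-4,0,0,0]
    - [120,0,0,-3,0,0,0]
    - [120,0,0,0,0,0,0]
    - [120,0,0,0,0,0,0]

```text
time_s: 17.5
ee_pos: [0.5028, -0.1563, 0.096]
eef_rot: [-3.141, -0.003, -0.133]
force: [-0.4, -0.1, 1.0]
grip_width: 0.0502
grip_force: 0.0
```

```bash
python3 - <<'E'
from h import *
o=ctrl.get_obs(); print(o['ee_pos'].round(4),o['eef_rot'].round(4),o['time_s'],o['force'])
c=snap('wrist','w6'); im=c['img'].astype(float); g=im[...,1]/(im[...,0]+1)
print('neck px pred',proj(c,(.4768,-.1522,.022)),proj(c,(.5026,-.1556,.022)), 'head near edge',proj(c,(.4768+.0456,-.1522-.006,.028)))
for v in range(120,300,12):
    i=np.where((g[v,260:380]>.71)&(im[v,260:380,0]>110))[0]+260
    if len(i): print(v,i.min(),i.max(),len(i),((atz(c,i.min()-.5,v,.022)+atz(c,i.max()+.5,v,.022))/2)[:2].round(4))
E
```

```text
[ 0.5028 -0.1563  0.096 ] [-3.1412e+00 -2.8000e-03 -1.3290e-01] 17.5 [-0.37539083 -0.12021353  1.02546442]
neck px pred [311.42280723 310.5511474 ] [311.26141649 268.83127019] head near edge [311.07675858 237.88023584]
192 284 376 68 [ 0.545  -0.1716]
204 261 379 108 [ 0.5392 -0.1654]
216 264 379 113 [ 0.5324 -0.1654]
228 284 379 72 [ 0.5249 -0.17  ]
240 299 321 23 [ 0.5196 -0.1572]
252 299 322 24 [ 0.5126 -0.1565]
264 299 322 24 [ 0.5055 -0.1556]
276 300 322 23 [ 0.4983 -0.1549]
288 300 372 24 [ 0.489  -0.1682]
```

>>> apply_moves:
  deltas:
    - [120,0,0.08,-2.5,0,0.003,0.002]
    - [120,0,0,-2.5,0,0,0]
    - [120,0,0,-1.5,0,0,0]
    - [120,0,0,0,0,0,0]
    - [255,0,0,0,0,0,0]
    - [255,0,0,0,0,0,0]
    - [255,0,0,0,0,0,0]
    - [255,0,0,0,0,0,0]
    - [255,0,0,0,0,0,0]
  grip_force: 25

```text
time_s: 18.45
ee_pos: [0.5034, -0.155, 0.0307]
eef_rot: [3.141, -0.001, -0.13]
force: [-0.1, -0.3, 4.2]
grip_width: 0.014
grip_force: 25.1
```

>>> apply_moves:
  deltas:
    - [255,0,0,0.5,0,0,0]
    - [255,0,0,1.5,0,0,0]
    - [255,0,0,2,0,0,0]
    - [255,0,0,2,0,0,0]
    - [255,0,0,2,0,0,0]
    - [255,0,0,2,0,0,0]
    - [255,0,0,2,0,0,0]
    - [255,0,0,2,0,0,0]
    - [255,0,0,1,0,0,0]

```text
time_s: 19.35
ee_pos: [0.5035, -0.1549, 0.182]
eef_rot: [3.141, -0.002, -0.13]
force: [0.4, -0.2, -2.5]
grip_width: 0.0139
grip_force: 25.0
```

>>> apply_moves:
  deltas:
    - [255,0.1,1.5,0,0,0,0.01]
    - [255,0.2,2.9,0,0,0,0.018]
    - [255,0.2,2.9,0,0,0,0.018]
    - [255,0.2,2.9,0,0,0,0.018]
    - [255,0.2,2.9,0,0,0,0.018]
    - [255,0.2,2.9,0,0,0,0.018]
    - [255,0.2,2.9,0,0,0,0.018]
    - [255,0.2,2.9,0,0,0,0.018]

```text
time_s: 20.15
ee_pos: [0.5174, 0.0652, 0.1791]
eef_rot: [-3.141, 0.002, 0.008]
force: [0.4, -0.2, -2.3]
grip_width: 0.0137
grip_force: 25.0
```

>>> apply_moves:
  deltas:
    - [255,0.2,2.9,0,0,0,0.018]
    - [255,0.2,2.9,0,0,0,0.018]
    - [255,0.2,2.9,0,0,0,0.018]
    - [255,0.2,2.9,0,0,0,0.018]
    - [255,0.2,2.9,0,0,0,0.018]
    - [255,0.2,2.9,0,0,0,0.018]
    - [255,0.2,2.9,0,0,0,0.018]
    - [255,0,1.2,0,0,0,0]
    - [255,0,0,0,0,0,0]
    - [255,0,0,0,0,0,0]

```text
time_s: 21.15
ee_pos: [0.5318, 0.2776, 0.1796]
eef_rot: [3.141, 0.001, 0.132]
force: [-0.3, -0.2, -1.9]
grip_width: 0.0136
grip_force: 25.0
```

```bash
python3 - <<'E'
from h import *
o=ctrl.get_obs(); print(o['ee_pos'].round(4),o['eef_rot'].round(4),o['time_s'],o['force'].round(1),o['moment'].round(2),o['grip_width'],o['grip_force'])
c=snap('wrist','w7'); im=c['img'].astype(float); g=im[...,1]/(im[...,0]+1)
T=np.eye(4);T[:3,:3]=R.from_euler('xyz',o['eef_rot']).as_matrix();T[:3,3]=o['ee_pos']
P=lambda p:proj(c,T[:3,:3]@np.array(p)+T[:3,3]).round(1)
# tool coords: x along hammer, z down; neck centre at x=-.0265, z=.0167
for n,p in dict(headfar=(.0475,0,.0027),headnear=(.0195,0,.0027),hl=(.0335,-.04,.0167),hr=(.0335,.04,.0167),neck=(.01,0,.0087)).items(): print(n,P(p))
u=int(P((.0335,0,.0027))[0])
for cc in (u-8,u+8):
  print([(v,*im[v,cc].astype(int)) for v in range(130,330,5)])
E
```

```text
[0.5318 0.2776 0.1796] [3.1411e+00 1.2000e-03 1.3220e-01] 21.15 [-0.3 -0.2 -1.9] [ 0.07 -0.02  0.03] 0.013556439006255819 24.999611377716064
headfar [311.9 212.2]
headnear [312.  281.6]
hl [216.7 238.2]
hr [407.3 238. ]
neck [312.  297.6]
[(130, np.int64(205), np.int64(135), np.int64(88)), (135, np.int64(219), np.int64(143), np.int64(93)), (140, np.int64(214), np.int64(140), np.int64(91)), (145, np.int64(88), np.int64(56), np.int64(39)), (150, np.int64(110), np.int64(69), np.int64(49)), (155, np.int64(109), np.int64(69), np.int64(49)), (160, np.int64(108), np.int64(69), np.int64(50)), (165, np.int64(108), np.int64(69), np.int64(51)), (170, np.int64(71), np.int64(48), np.int64(37)), (175, np.int64(71), np.int64(49), np.int64(37)), (180, np.int64(71), np.int64(49), np.int64(39)), (185, np.int64(79), np.int64(55), np.int64(44)), (190, np.int64(80), np.int64(57), np.int64(46)), (195, np.int64(79), np.int64(58), np.int64(47)), (200, np.int64(80), np.int64(59), np.int64(49)), (205, np.int64(126), np.int64(123), np.int64(115)), (210, np.int64(126), np.int64(123), np.int64(115)), (215, np.in
[... 2525 characters left out ...]
nt64(221), np.int64(209)), (265, np.int64(223), np.int64(220), np.int64(208)), (270, np.int64(223), np.int64(222), np.int64(209)), (275, np.int64(223), np.int64(222), np.int64(209)), (280, np.int64(176), np.int64(171), np.int64(161)), (285, np.int64(241), np.int64(205), np.int64(143)), (290, np.int64(241), np.int64(205), np.int64(143)), (295, np.int64(241), np.int64(205), np.int64(142)), (300, np.int64(241), np.int64(205), np.int64(142)), (305, np.int64(181), np.int64(144), np.int64(102)), (310, np.int64(181), np.int64(144), np.int64(101)), (315, np.int64(180), np.int64(143), np.int64(100)), (320, np.int64(179), np.int64(143), np.int64(99)), (325, np.int64(153), np.int64(122), np.int64(86))]
```

>>> apply_moves:
  deltas:
    - [255,-0.05,-0.05,0,0.04,0.005,0]
    - [255,-0.05,-0.05,0,0.04,0.005,0]
    - [255,0,0,0,0.04,0.006,0]
    - [255,0,0,-2,0,0,0]
    - [255,0,0,-2,0,0,0]
    - [255,0,0,-2,0,0,0]
    - [255,0,0,-2,0,0,0]
    - [255,0,0,0,0,0,0]
    - [255,0,0,0,0,0,0]
    - [255,0,0,0,0,0,0]

```text
time_s: 22.2
ee_pos: [0.5318, 0.2769, 0.1016]
eef_rot: [-3.02, -0.002, 0.132]
force: [0.2, 0.6, -3.1]
grip_width: 0.0139
grip_force: 25.0
```

```bash
python3 - <<'E'
from h import *
o=ctrl.get_obs(); print(o['ee_pos'].round(4),o['eef_rot'].round(4),o['time_s'],o['force'].round(1),o['grip_width'])
T=R.from_euler('xyz',o['eef_rot']).as_matrix(); n=o['ee_pos']+T@[-.0265,0,.0167]
C=np.array([.4843,.2728]);y=.133;ex=np.array([np.cos(y),np.sin(y)]);ey=np.array([-np.sin(y),np.cos(y)])
d=(n[:2]-C); print('neck in case',d@ex,d@ey,n[2],'axis yaw',np.arctan2(T[1,0],T[0,0]))
E
```

```text
[0.5318 0.2769 0.1016] [-3.0201e+00 -1.7000e-03  1.3170e-01] 22.2 [ 0.2  0.6 -3.1] 0.013884472593477483
neck in case 0.021181233834404553 -0.00014049748294949903 0.0850084146673567 axis yaw 0.13169429914603412
```

>>> apply_moves:
  deltas:
    - [255,-0.12,-0.05,-1,0,0,0]
    - [255,0,0,-1.5,0,0,0]
    - [255,0,0,-1.2,0,0,0]
    - [255,0,0,-0.5,0,0,0]
    - [255,0,0,-0.3,0,0,0]
    - [255,0,0,0,0,0,0]
    - [255,0,0,0,0,0,0]

```text
time_s: 22.9
ee_pos: [0.5301, 0.2767, 0.0555]
eef_rot: [-3.02, -0.0, 0.132]
force: [-0.2, -0.8, -1.6]
grip_width: 0.0138
grip_force: 25.0
```

>>> apply_moves:
  deltas:
    - [255,0,0,-0.3,0,0,0]
    - [255,0,0,-0.3,0,0,0]
    - [255,0,0,-0.2,0,0,0]
    - [255,0,0,-0.1,0,0,0]
    - [255,0,0,-0.1,0,0,0]
    - [255,0,0,0,0,0,0]
    - [255,0,0,0,0,0,0]

```text
time_s: 23.6
ee_pos: [0.53, 0.2767, 0.0453]
eef_rot: [-3.021, 0.0, 0.132]
force: [0.8, 0.3, -2.1]
grip_width: 0.0133
grip_force: 25.0
```

>>> apply_moves:
  deltas:
    - [255,0,0,-0.1,0,0,0]
    - [255,0,0,-0.1,0,0,0]
    - [255,0,0,0,0,0,0]
  grip_force: 8

```text
time_s: 23.9
ee_pos: [0.53, 0.2767, 0.0432]
eef_rot: [-3.02, -0.0, 0.132]
force: [-0.6, 0.3, -1.9]
grip_width: 0.014
grip_force: 8.0
```

>>> apply_moves:
  deltas:
    - [255,0,0,-0.1,0,0,0]
    - [255,0,0,-0.1,0,0,0]
    - [255,0,0,0,0,0,0]
    - [255,0,0,0,0,0,0]
  grip_force: 4

```text
time_s: 24.3
ee_pos: [0.5302, 0.2769, 0.0415]
eef_rot: [-3.02, -0.001, 0.132]
force: [0.0, 2.8, 2.2]
grip_width: 0.0144
grip_force: 4.0
```

>>> apply_moves:
  deltas:
    - [255,0,0,-0.1,0,0,0]
    - [255,0,0,0,0,0,0]
    - [205,0,0,0,0,0,0]
    - [190,0,0,0,0,0,0]
    - [160,0,0,0,0,0,0]
    - [150,0,0,0,0,0,0]
    - [150,0,0,0,0,0,0]

```text
time_s: 25.0
ee_pos: [0.53, 0.2765, 0.0402]
eef_rot: [-3.021, 0.0, 0.132]
force: [0.6, -0.2, 0.6]
grip_width: 0.0383
grip_force: 0.0
```

>>> apply_moves:
  deltas:
    - [150,0,0,0.5,0,0,0]
    - [150,0,0,1.5,0,0,0]
    - [150,0,0,2,0,0,0]
    - [150,0,0,3,0,0,0]
    - [150,0,0,4,0,0,0]
    - [150,-1,-1,4,-0.06,-0.008,0]
    - [150,-2,-1,4,-0.06,-0.008,0]
    - [150,0,0,0,0,0,0]

```text
time_s: 25.8
ee_pos: [0.5001, 0.2573, 0.2375]
eef_rot: [-3.141, -0.01, 0.133]
force: [0.6, 0.5, 1.2]
grip_width: 0.0389
grip_force: 0.0
```

```bash
python3 - <<'E'
from h import *
o=ctrl.get_obs(); print(o['ee_pos'].round(4),o['eef_rot'].round(4),o['time_s'],o['force'].round(1),o['grip_width'])
c=snap('wrist','w8'); im=c['img'].astype(float); t=snap('top','t8')
C=np.array([.4843,.2728]);y=.133;ex=np.array([np.cos(y),np.sin(y)]);ey=np.array([-np.sin(y),np.cos(y)])
P=lambda x,yy,z:np.r_[C+ex*x+ey*yy,z]
g=im[...,1]/(im[...,0]+1); b=im[...,2]/(im[...,0]+1)
m=(b>.8)&(im.sum(2)>200); m[:, :180]=0
u0,v0=proj(c,P(.08,0,.038)); print('pred head',u0,v0)
mm=np.zeros_like(m); mm[int(v0)-40:int(v0)+40,int(u0)-90:int(u0)+90]=1; m=m&mm
n,l,s,ce=cv2.connectedComponentsWithStats(m.astype(np.uint8)); k=1+np.argmax(s[1:,4]); print('head bbox',s[k],ce[k])
print('pred corners', [proj(c,P(.02+x,yy,.032)).round(1) for x,yy in((.06,.04),(.06,-.04))],'far/near top',proj(c,P(.094,0,.038)).round(1),proj(c,P(.066,0,.038)).round(1))
col=int(u0)
print('col',[(v,*im[v,col].astype(int).tolist()) for v in range(int(v0)-32,int(v0)+36,3)])
for x in (.05,.03,.0):
    u,v=proj(c,P(x,0,.032)); v=int(round(v)); r=im[v,int(u)-25:int(u)+26]; gg=(r[:,1]/(r[:,0]+1)); i=np.where((gg>.74)&(r[:,0]>100))[0]+int(u)-25
    print('neck row',v,'pred u',u.round(1),i.min() if len(i) else None,i.max() if len(i) else None,len(i))
# lid
for th in(1.7,1.9): print(th,proj(t,P(.112,.062-.124*np.cos(th)-.002*np.sin(th),.044+.124*np.sin(th))))
a=load('t2')['img'][150:320,60:210].astype(int); d=np.abs(a-t['img'][150:320,60:210]).max(2); d[:,100:]=0; print('lid diff px vs t2',(d[:,20:75]>40).sum())
E
```

```text
[0.5001 0.2573 0.2375] [-3.1408 -0.0097  0.1329] 25.8 [0.6 0.5 1.2] 0.03888595588718969
pred head 290.9540272816525 141.93215702646245
head bbox [ 243  126   96   35 2839] [289.8992603  142.81648468]
pred corners [array([243.4, 141.9]), array([339.4, 141.6])] far/near top [290.7 124.3] [291.2 159.2]
col [(109, 124, 80, 58), (112, 123, 80, 59), (115, 122, 80, 59), (118, 122, 79, 59), (121, 82, 58, 44), (124, 82, 58, 45), (127, 205, 201, 188), (130, 241, 239, 231), (133, 178, 174, 164), (136, 174, 170, 160), (139, 167, 163, 153), (142, 171, 166, 157), (145, 176, 171, 160), (148, 172, 167, 158), (151, 170, 165, 156), (154, 171, 166, 157), (157, 170, 166, 157), (160, 132, 123, 109), (163, 200, 158, 111), (166, 200, 158, 111), (169, 200, 157, 110), (172, 200, 157, 111), (175, 200, 157, 110)]
neck row 178 pred u 291.8 284 299 16
neck row 201 pred u 292.1 284 299 16
neck row 235 pred u 292.6 285 299 15
1.7 [ 97.64850693 190.54293816]
1.9 [ 86.3232981 192.6848136]
lid diff px vs t2 3897
```

>>> apply_moves:
  deltas:
    - [150,0,-4,1,0,0,0]
    - [150,0,-4,1,0,0,0]
    - [150,0,-4,1,0,0,0]
    - [150,0,-4,0,0,0,0]
    - [150,-0.5,-4,0,0,0,0]
    - [150,-0.5,-4,0,0,0,0]
    - [150,-0.5,-4,0,0,0,0]
    - [150,0,0,0,0,0,0]
    - [150,0,0,0,0,0,0]

```text
time_s: 26.8
ee_pos: [0.4849, -0.0239, 0.2594]
eef_rot: [-3.141, 0.001, 0.13]
force: [-0.2, 0.1, -0.6]
grip_width: 0.0386
grip_force: 0.0
```

```bash
python3 - <<'E'
from h import *
t=snap('top','t9'); a=load('t2')['img'].astype(int); d=np.abs(a-t['img']).max(2)
print('lid diff vs t2',(d[195:310,85:140]>40).sum(),'bar/paddle',(d[225:280,60:85]>40).sum())
s0=load('top0')['img'].astype(int); d=(np.abs(s0-t['img']).max(2)>45)
for n,(x0,y0,x1,y1) in dict(tsuba=(255,205,297,247),tin=(245,280,290,337),tape=(255,112,302,162),weight=(470,255,512,292),tray=(477,170,535,250),rackitems=(340,105,465,180),mallet=(408,185,425,220)).items(): print(n,d[y0:y1,x0:x1].sum())
C=np.array([.4843,.2728]);y=.133;ex=np.array([np.cos(y),np.sin(y)]);ey=np.array([-np.sin(y),np.cos(y)])
P=lambda x,yy,z:np.r_[C+ex*x+ey*yy,z]
im=t['img'].astype(float); b=im[...,2]/(im[...,0]+1); u,v=proj(t,P(.08,0,.038)); m=(b>.75)&(im.sum(2)>150); mm=np.zeros_like(m); mm[int(v)-14:int(v)+14,int(u)-28:int(u)+28]=1; ys,xs=np.where(m&mm); print('head pred',u,v,'got',(xs.min()+xs.max())/2,(ys.min()+ys.max())/2,xs.min(),xs.max(),ys.min(),ys.max())
print(proj(t,P(.08,.04,.03)),proj(t,P(.08,-.04,.03)))
E
```

```text
lid diff vs t2 236 bar/paddle 541
tsuba 1688
tin 572
tape 0
weight 812
tray 0
rackitems 5
mallet 0
head pred 161.49122370703196 210.54257909261702 got 161.0 212.5 143 179 205 220
[144.46089131 213.44011367] [180.86500968 208.60409493]
```

```bash
python3 -c "
from station import ctrl
print(ctrl.hand_in())"
```

```text
the job is handed in; nothing more can be done
None
```

I handed the job in at about 27 s of the 64 s allowed; no verdict came back. Last images: lid fully open (about 1.9 rad), hammer in its nest within about 2 mm and let go, rack items, mallet, tape and tray unmoved; disc, tin and weight not confirmed (the arm or its shadow probably affected the comparison).

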